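Crack the gasketed dry box and hold its lid

TASK

Lift the steel weight off the lid of the grey film dry box and stand it upright on the round cork mat, wholly on the mat and set down rather than dropped. Then pull the lid straight up by its bar until the sticky gasket lets go, without jerking it up high, and finish while still holding it in the fingers, still and level just above the box, with a gap of about 30 mm between lid and rim so that the box can breathe. Leave the other things on the table where they are.

Things in the scene. Friction and masses are not known exactly. Their poses are not given: they have to be found in the camera images.
- weight_center (a point): Centre (half-way up) of the loose plain steel weight: an upright cylinder 40 mm in diameter, 50 mm tall, about 0.5 kg (0.4 to 0.6). It starts standing on the lid, beside the bar handle (50 to 70 mm from the bar's axis to its own, on the side of the bar away from the robot). z = its own axis, up when upright.
- mat_top (a point): Centre of the top face of the fixed round cork mat, 90 mm in diameter, 5 mm thick, lying on the table.
- lid_handle (a point): Middle of the bar handle on the loose lid: a round steel bar 10 mm thick and 90 mm long, along this point's y axis, its axis 30 mm above the lid's top face (25 mm free beneath it), on end posts at +-45 mm. It crosses the middle of the lid, over its centre of mass. x runs along the lid's long side, z along its upward normal.
- lid_base (a point): Centre of the lid slab's underside, 38 mm below the bar's axis. Slab: grey, 200 (x) by 160 (y) by 8 mm, about 0.35 kg, with a 12 mm deep plug beneath in the box mouth. A rubber gasket grips the plug: it takes 10 to 22 N straight up at the bar to start the lid; the drag fades as it rises and is gone by 12 mm. Then only the lid's weight (2.7 to 4.5 N) is left; let go, it falls back.
- box_rim (a point): Centre of the rim plane of the grey box, 80 mm above the table. The box is 200 x 160 x 80 mm, fixed, its axes those of the shut lid. With the lid shut its slab lies on the rim, so lid_base is at this point; the gap between lid and rim is the height of lid_base above this point.
- tape: Bystander: loose paper tape roll lying flat, 70 mm outer diameter, 22 mm tall; origin at the centre of its underside.
- loupe_center (a point): Bystander: middle of a small loose black loupe standing upright, 42 mm in diameter, 45 mm tall.
- filmcan: Bystander: small loose black film canister standing upright, 32 mm in diameter, 50 mm tall; origin at the centre of its underside.
There are look-alikes about, which are no part of the job. Leave any pink or yellow look-alike of the part that bears weight_center alone.

How it is judged:
By the outcome, as a careful person would: the job done as asked, in the order asked, and still so for the second after the job is handed in, while the arm keeps its last pose, push and grip.
It also fails if it takes over 51 s, if anything falls off the work surface, if the arm or the gripper's body presses on something with over 40 N, if the wrist force passes 120 N, or if a joint passes its speed limit or range.

ROBOT

A 6-joint arm with a two-finger parallel gripper is mounted at the origin on the work surface. World frame = base frame: x ahead of the robot, y to its left, z up, the work surface at z = 0. Lengths are in m, angles in degrees, forces in N, time in s.
With the tool pointing down it reaches from about 0.325 to 1 m from the base axis. Payload 5.1 kg.
Tool frame: the origin (TCP) lies midway between the tips of the shut fingers; the grasp point (between the pads) lies 19 mm behind it; z points along the fingers, y is the line along which they close (so a half turn about z gives the same grasp; the last joint's range is limited). The gripper opens to 85 mm and grips with 20 to 120 N. Pads are 22 mm wide; open, the fingers measure 114 mm over their backs; the gripper's body (76 mm by 85 mm) begins 54 mm behind the grasp point. The pads swing forward as they close: fully open they stand 13 mm farther back than shut.
Start: joints at [62.246, 7.093, 94.555, -0, 78.352, -4.733], TCP at [0.254, 0.598, 0.231] pointing down, gripper open.
Joint ranges: [-149.61, 149.61], [-58.7, 133.49], [1.44, 155.28], [-77.14, 257.14], [18.33, 153.61], [-166.67, 166.67]. Speed limits (degrees/s): [147.25, 147.25, 180, 180, 180, 180].

INTERFACE

Orientations are given as [roll, pitch, yaw] about the fixed x, y, z axes, in that order (R = Rz(yaw) Ry(pitch) Rx(roll)).
In Python, from cell import ctrl, cams, job gives the robot as it stands.
- The arm moves only by the shell command python3 -m jog 'ROWS' [FORCE]. ROWS is text: rows parted by semicolons, each of 7 numbers parted by spaces: the opening, from 0 (shut) to 1 (fully open), then the shift along the world's x, y, z in cm, then the turn, a rotation vector about the world's x, y, z in rad. A call has 1 to 8 rows; each row is the pose to reach, as a shift and turn from the pose commanded when the call began; what a row does not reach only later rows make up. A row lasts 1/8 s, in which the tool goes at most 62.5 mm and 10.7 degrees, less where a joint would pass 70% of its speed; a pose out of reach is approached as far as the arm can. A call with a gripper value outside its range is refused whole. The fingers move at their own pace and stop on an object; FORCE is the grip in N (left out, the last holds). Time passes only in rows, so rows that repeat a pose let the fingers close. It gives the time, the measured TCP pose, the force, the opening and the grip force at its end, in the units of the state.
- ctrl.state(): the state, without advancing time (a new reading comes with each control period).
- cams.get_image(name): name is "scene" or "top"; returns a dict with "pixels" (400x640x3 uint8, blue, green, red), "z_map" (400x640 float32, m along the optical axis (not along the pixel's ray), 0 where there is no reading), "K" (3x3 intrinsics, pixels), "k1" (the pictures are not rectified: a ray, as slopes to the right and down, at radius r is drawn at 1 + k1 r^2 times it, then the intrinsics apply), "pose" (4x4, takes a point from camera to world coordinates). Camera axes: x right, y up, looking along -z (the intrinsics and any distortion apply to the point x, -y, -z); pixel columns grow to the right and rows downward; lengths in m; the calibration is good to about 2 mm. A picture is of the moment at which its call begins.
- job.sign_off(): hands the job in; it is judged then, once.
The state is a dict: "time": time; "joints": joint angles; "qvel": joint speeds; "tau": joint torques, N m; "position": TCP position; "tool_rot": TCP orientation; "force": force on the tool from outside, world axes, zero at the start; "ft_torque": the same for the moment, N m; "gripper_width": finger opening in m; "finger_force": force on a finger pad.
Only numpy, scipy, OpenCV 4.12 (cv2) and the standard library are available. Lean on these libraries where they do the work, as an engineer would, in place of code of your own. Each camera call takes 0.05 s, during which the arm holds its last target. There are 200 camera calls.

## Working session

There is one attempt and no reset: what is moved stays moved. The work goes in short steps, Python scripts to look and compute and a shell command to move; the robot and the scene stay as the last step left them, time stands still between calls to the robot, and variables do not carry over. Pictures are saved under pics/ and viewed, at most 10 in all, crops included, and the job is handed in when it is done.

```bash
mkdir -p pics; cat > h.py <<'E'
import numpy as np, cv2
from cell import ctrl, cams, job
def grab(n):
    return cams.get_image(n)
def pts(d):
    """world xyz per pixel from the depth map"""
    h,w=d["z_map"].shape; u,v=np.meshgrid(np.arange(w),np.arange(h))
    r=rays(d,np.stack([u.ravel(),v.ravel()],1))
    P=r*d["z_map"].reshape(-1,1)
    return (P@d["pose"][:3,:3].T+d["pose"][:3,3]).reshape(h,w,3)
def rays(d,uv):
    q=cv2.undistortPoints(np.asarray(uv,float).reshape(-1,1,2),d["K"],np.array([d["k1"],0,0,0,0.]))[:,0]
    return np.c_[q[:,0],-q[:,1],-np.ones(len(q))]
def onplane(d,uv,z):
    r=rays(d,uv)@d["pose"][:3,:3].T; c=d["pose"][:3,3]
    return c+r*((z-c[2])/r[:,2:])
E
python3 - <<'E'
from h import *
for n in("scene","top"):
    d=grab(n); cv2.imwrite(f"pics/{n}0.png",d["pixels"]); np.save(n+"_P.npy",pts(d)); print(n,d["pose"].round(3).tolist(),d["k1"],d["K"].tolist())
print(ctrl.state())
E
```

```text
scene [[-0.001, -0.769, 0.64, 0.963], [1.0, -0.006, -0.006, -0.016], [0.009, 0.64, 0.769, 0.581], [0.0, 0.0, 0.0, 1.0]] 0.016151630052480208 [[387.1434887732709, 0.0, 322.34558966933406], [0.0, 387.1434887732709, 195.8198552340697], [0.0, 0.0, 1.0]]
top [[-0.017, 0.978, -0.207, 0.351], [-1.0, -0.017, 0.005, 0.007], [0.001, 0.207, 0.978, 1.136], [0.0, 0.0, 0.0, 1.0]] -0.08954562865347543 [[484.36241232626884, 0.0, 316.6767805810054], [0.0, 484.36241232626884, 195.18676765965054], [0.0, 0.0, 1.0]]
{'time': 0.1, 'joints': array([ 6.22468587e+01,  7.13021283e+00,  9.46255402e+01, -2.17106668e-04,
        7.83536669e+01, -4.73218068e+00]), 'qvel': array([ 0.12744474, -0.03109016, -0.18253903, -0.08979491, -0.16768519,
        0.12077722]), 'tau': array([ 3.04228161e-04, -4.24930859e+01, -3.66653144e+01, -8.91923037e-05,
        3.89784080e-03,  3.18082414e-05]), 'position': array([0.25395782, 0.5977327 , 0.23017823]), 'tool_rot': array([-1.79890936e+02, -8.81511913e-03,  1.56979075e+02]), 'force': array([ 0.11668548, -0.13899449, -0.11144253]), 'ft_torque': array([-0.01544221, -0.01077069,  0.01386817]), 'finger_force': 0.0, 'gripper_width': 0.08580167734033142}
```

View pics/top0.png

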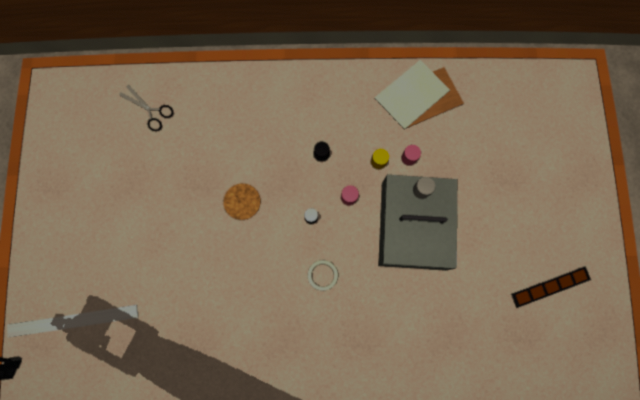

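View pics/scene0.png

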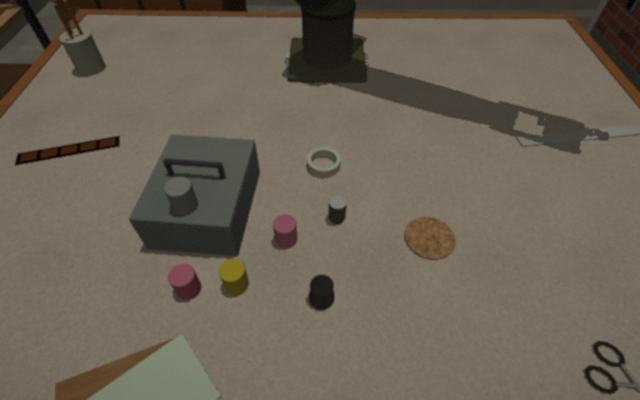

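The top view shows the weight at (426,187), the bar at (424,218), the box around (420,222) and the mat at (242,201). The bystanders are the can at (311,215), the loupe at (322,151) and the tape at (323,275). The scene view agrees, with the weight at (180,195), the bar at (195,167) and the mat at (430,237).

```bash
python3 - <<'E'
from h import *
for n in("top","scene"):
    d=grab(n); P=pts(d); im=d["pixels"]
    print(n,"table z",np.median(P[120:130,230:260,2]) if n=="top" else np.median(P[300:320,420:450,2]))
    x,y,z=P[...,0],P[...,1],P[...,2]
    ok=d["z_map"]>0
    box=ok&(x>.2)&(x<.65)&(y<-.05)&(y>-.42)
    top=box&(z>.075)&(z<.098)
    r=cv2.minAreaRect(np.c_[x[top],y[top]].astype(np.float32)*1000); print("lid",r,"z",np.median(z[top]))
    w=box&(z>.1)
    nn,lab,st,c=cv2.connectedComponentsWithStats(w.astype(np.uint8))
    for i in range(1,nn):
        if st[i,4]>15:
            m=lab==i; q=P[m]; print("blob",c[i].round(1),st[i].tolist(),q.mean(0).round(4),q.min(0).round(4),q.max(0).round(4)); 
            t=m&(z>np.percentile(z[m],95)-.006); print("   top",P[t].mean(0).round(4),cv2.minAreaRect((P[t][:,:2]*1000).astype(np.float32)))
    hsv=cv2.cvtColor(im,cv2.COLOR_BGR2HSV)
    uv=(242,201) if n=="top" else (430,237)
    m=cv2.inRange(hsv,(5,110,60),(25,255,255)); nn,lab,st,c=cv2.connectedComponentsWithStats(m)
    m=cv2.morphologyEx(m,cv2.MORPH_CLOSE,np.ones((5,5)));nn,lab,st,c=cv2.connectedComponentsWithStats(m)
    i=lab[uv[1],uv[0]]; print("mat",st[i],c[i]); ct=max(cv2.findContours((lab==i).astype(np.uint8),0,1)[0],key=len)[:,0]
    q=onplane(d,ct,.005); print(cv2.minEnclosingCircle((q[:,:2]*1000).astype(np.float32)), P[lab==i].mean(0).round(4))
    for nm,c in (dict(can=(311,215),loupe=(322,151),tape=(337,275)) if n=="top" else dict(can=(337,203),loupe=(321,285))).items(): print(nm,P[c[1],c[0]].round(3))
E
```

```text
top table z 0.0004624744016638038
lid ((512.1257934570312, -225.05703735351562), (159.72157287597656, 199.8902130126953), 85.40656280517578) z 0.08861636918308413
blob [424.3 187.2] [414, 177, 22, 22, 354] [ 0.5762 -0.2274  0.1334] [ 0.5589 -0.2498  0.1001] [ 0.5981 -0.2099  0.1443]
   top [ 0.5786 -0.23    0.1385] ((578.8493041992188, -230.16575622558594), (37.37908935546875, 39.821327209472656), 43.553890228271484)
blob [423.2 218.3] [400, 215, 47, 9, 225] [ 0.511  -0.2236  0.1215] [ 0.5026 -0.2736  0.1021] [ 0.5195 -0.176   0.1275]
   top [ 0.5113 -0.2248  0.1228] ((511.50115966796875, -224.53640747070312), (97.20999145507812, 10.105700492858887), 85.1492919921875)
mat [ 223  183   38   37 1100] [241.46454545 201.16454545]
((578.4024658203125, 181.68663024902344), 45.20603561401367) [0.5777 0.1812 0.008 ]
can [0.535 0.016 0.046]
loupe [ 0.688 -0.012  0.042]
tape [ 0.4   -0.041  0.024]
scene table z 0.0002244826497068697
lid ((510.75006103515625, -227.2209930419922), (161.73458862304688, 201.90829467773438), 85.09586334228516) z 0.08981800293666858
blob [192.9 163.9] [163, 158, 62, 18, 449] [ 0.5131 -0.2262  0.1199] [ 0.5036 -0.2769  0.1   ] [ 0.5206 -0.1773  0.1264]
   top [ 0.5127 -0.2266  0.1233] ((511.6590576171875, -226.6466522216797), (98.49208068847656, 10.670318603515625), 84.87550354003906)
blob [180.3 193.7] [164, 176, 34, 36, 896] [ 0.5854 -0.2273  0.1292] [ 0.558  -0.2509  0.1   ] [ 0.5983 -0.2104  0.1423]
   top [ 0.5801 -0.2302  0.1394] ((578.3330078125, -230.6427001953125), (39.56556701660156, 39.559452056884766), 15.935647010803223)
mat [ 405  218   50   41 1586] [429.53656999 237.87641866]
((577.8275756835938, 179.24075317382812), 44.103694915771484) [0.5825 0.1779 0.0095]
can [0.54  0.014 0.052]
loupe [ 0.693 -0.013  0.046]
```

```bash
python3 -m jog '1 1 -2.6 0 0 0 0.04; 1 3 -7.5 0 0 0 0.08; 1 5.2 -13.2 0 0 0 0.12; 1 7.4 -18.9 0 0 0 0.16; 1 9.6 -24.6 0 0 0 0.2; 1 11.8 -30.3 0 0 0 0.24; 1 14 -36 0 0 0 0.28; 1 16.3 -41.4 0 0 0 0.314' 60; python3 -m jog '1 2 -5.4 0 0 0 0; 1 4.2 -11.2 0 0 0 0; 1 6.5 -17 0 0 0 0; 1 8.8 -22.8 0 0 0 0; 1 11.2 -28.6 0 0 0 0; 1 13.6 -34.4 -1 0 0 0; 1 15.4 -39.4 -2 0 0 0; 1 16.2 -41.4 -3 0 0 0'; python3 -m jog '1 0 0 0 0 0 0;1 0 0 0 0 0 0'
```

```text
time: 1.2
position: [0.4175, 0.1823, 0.2314]
tool_rot: [180.0, 0.0, 175.0]
force: [1.0, 0.8, -0.0]
gripper_width: 0.0855
finger_force: 0.0
time: 2.2
position: [0.5795, -0.2327, 0.2005]
tool_rot: [-180.0, -0.0, 174.8]
force: [-0.4, 0.5, -0.6]
gripper_width: 0.0851
finger_force: 0.0
time: 2.45
position: [0.579, -0.2291, 0.2014]
tool_rot: [180.0, -0.0, 175.0]
force: [0.5, 0.1, 0.1]
gripper_width: 0.0849
finger_force: 0.0
```

```bash
python3 -m jog '1 0 0 -1.5 0 0 0; 1 0 0 -3.5 0 0 0; 1 0 0 -5.5 0 0 0; 1 0 0 -7.5 0 0 0; 1 0 0 -9 0 0 0; 1 0 0 -10 0 0 0; 1 0 0 -10.5 0 0 0; 1 0 0 -10.5 0 0 0' ; python3 -m jog '0.6 0 0 0 0 0 0;0.5 0 0 0 0 0 0;0.45 0 0 0 0 0 0;0.4 0 0 0 0 0 0;0.3 0 0 0 0 0 0;0.2 0 0 0 0 0 0;0.2 0 0 0 0 0 0;0.2 0 0 0 0 0 0' 60; python3 - <<'E'
from h import *
d=grab("scene"); cv2.imwrite("pics/s1.png",cv2.resize(d["pixels"][60:280,60:320],None,fx=2.5,fy=2.5))
E
```

```text
time: 3.45
position: [0.5793, -0.2299, 0.0963]
tool_rot: [-180.0, 0.0, 175.0]
force: [-0.4, 1.3, 0.0]
gripper_width: 0.0854
finger_force: 0.0
time: 4.45
position: [0.5797, -0.2304, 0.0973]
tool_rot: [-179.9, 0.1, 175.0]
force: [-1.3, -2.5, 5.1]
gripper_width: 0.0386
finger_force: 59.9
```

View pics/s1.png

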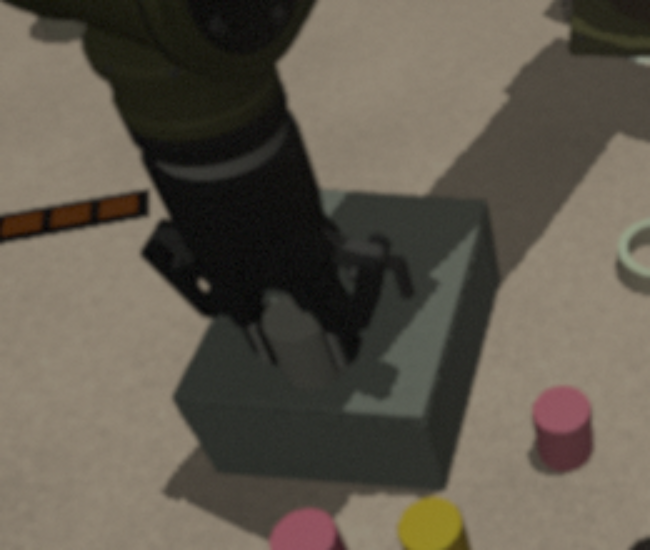

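The fingers hold the weight by its sides, at about (290,340) in the crop, with the bar clear behind.

```bash
python3 -m jog '0.2 0 0 0.3 0 0 0; 0.2 0 0 0.8 0 0 0; 0.2 0 0 1.8 0 0 0; 0.2 0 0 3 0 0 0; 0.2 0 0 4.5 0 0 0; 0.2 0 0 6 0 0 0; 0.2 0 0 6.7 0 0 0; 0.2 0 0 7 0 0 0'; python3 - <<'E'
from h import *
d=grab("top"); P=pts(d); z=P[...,2]
lid=(z>.082)&(z<.095)&(P[...,1]<-.1); print("lid z",np.median(z[lid]))
E
python3 -m jog '0.2 0 1 0 0 0 0; 0.2 0 3.5 0 0 0 0; 0.2 0 7 0 0 0 0; 0.2 0 11 0 0 0 0; 0.2 0 15 0 0 0 0; 0.2 0 19 0 0 0 0; 0.2 0 23 0 0 0 0; 0.2 0 27 0 0 0 0';python3 -m jog '0.2 0 4 0 0 0 0; 0.2 0 7.5 0 0 0 0; 0.2 0 10.5 0 0 0 0; 0.2 0 12.5 0 0 0 0; 0.2 -0.1 13.6 0 0 0 0; 0.2 -0.1 14 0 0 0 0; 0.2 -0.1 14 0 0 0 0; 0.2 -0.1 14 0 0 0 0'
python3 - <<'E'
from h import *
for n in("scene","top"):
    d=grab(n); P=pts(d); cv2.imwrite(f"pics/{n}2.png",d["pixels"])
E
```

```text
time: 5.5
position: [0.5794, -0.2299, 0.1672]
tool_rot: [-180.0, 0.1, 175.0]
force: [0.0, 0.2, -4.3]
gripper_width: 0.0386
finger_force: 60.6
lid z 0.08845495553461391
time: 6.55
position: [0.5781, 0.0432, 0.1658]
tool_rot: [180.0, -0.1, 175.0]
force: [-0.4, 0.1, -4.1]
gripper_width: 0.0389
finger_force: 61.0
time: 7.55
position: [0.5784, 0.1794, 0.1663]
tool_rot: [-180.0, -0.0, 174.9]
force: [-0.1, -0.5, -4.2]
gripper_width: 0.0386
finger_force: 61.1
```

View pics/scene2.png

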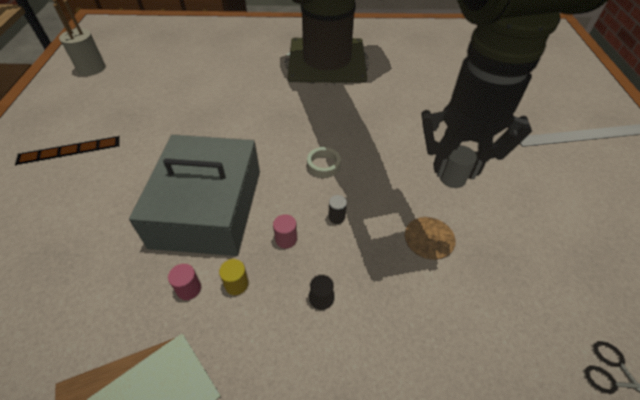

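The weight hangs upright at (458,165), over the mat at (430,237). The lid stayed put.

```bash
python3 -m jog '0.2 0 0 -1 0 0 0; 0.2 0 0 -3.5 0 0 0; 0.2 0 0 -6.5 0 0 0; 0.2 0 0 -9.5 0 0 0; 0.2 0 0 -12 0 0 0; 0.2 0 0 -13.5 0 0 0; 0.2 0 0 -14.3 0 0 0; 0.2 0 0 -14.7 0 0 0'; python3 -m jog '0.2 0 0 0 0 0 0;0.2 0 0 -0.2 0 0 0;0.2 0 0 -0.2 0 0 0';python3 -m jog '0.2 0 0 -0.1 0 0 0;0.2 0 0 -0.2 0 0 0;0.2 0 0 -0.2 0 0 0'
```

```text
time: 8.65
position: [0.5786, 0.1803, 0.0195]
tool_rot: [180.0, 0.0, 175.0]
force: [-0.2, -0.1, -4.3]
gripper_width: 0.0385
finger_force: 61.0
time: 9.02
position: [0.5785, 0.1803, 0.0178]
tool_rot: [180.0, 0.0, 175.0]
force: [-0.0, -0.1, -4.8]
gripper_width: 0.0388
finger_force: 61.0
time: 9.4
position: [0.5781, 0.1802, 0.0152]
tool_rot: [-180.0, -0.0, 175.0]
force: [0.5, -0.3, -5.0]
gripper_width: 0.0387
finger_force: 61.0
```

```bash
for i in 1 2 3; do :; done; python3 -m jog '0.2 0 0 -0.1 0 0 0;0.2 0 0 -0.1 0 0 0';python3 -m jog '0.2 0 0 -0.1 0 0 0;0.2 0 0 -0.1 0 0 0'
```

```text
time: 9.65
position: [0.5781, 0.1802, 0.0142]
tool_rot: [-180.0, -0.0, 175.0]
force: [-0.4, 0.3, -4.2]
gripper_width: 0.0384
finger_force: 61.0
time: 9.9
position: [0.5783, 0.1802, 0.0138]
tool_rot: [-180.0, 0.0, 175.0]
force: [-1.5, -0.8, -0.8]
gripper_width: 0.0388
finger_force: 61.3
```

Contact is starting (the force went from -4.8 to -0.8 N). I'll lower it a little further, then open.

```bash
python3 -m jog '0.2 0 0 -0.05 0 0 0;0.2 0 0 -0.05 0 0 0'; python3 -m jog '0.44 0 0 0 0 0 0;0.46 0 0 0 0 0 0;0.5 0 0 0 0 0 0;0.6 0 0 0 0 0 0;0.8 0 0 0 0 0 0;1 0 0 0 0 0 0;1 0 0 0 0 0 0;1 0 0 0 0 0 0';  python3 -m jog '1 0 0 0.5 0 0 0;1 0 0 1.5 0 0 0;1 0 0 3 0 0 0;1 0 0 5 0 0 0;1 0 0 8 0 0 0;1 0 0 12 0 0 0;1 0 0 15 0 0 0;1 0 0 17 0 0 0'
```

```text
time: 10.15
position: [0.5784, 0.1802, 0.0137]
tool_rot: [-180.0, -0.0, 175.0]
force: [-4.8, -1.1, 5.2]
gripper_width: 0.0385
finger_force: 61.7
time: 11.15
position: [0.5782, 0.1802, 0.0128]
tool_rot: [-180.0, 0.0, 175.0]
force: [0.8, -0.3, 0.2]
gripper_width: 0.0855
finger_force: 0.0
time: 12.15
position: [0.5791, 0.1804, 0.1864]
tool_rot: [179.9, 0.2, 175.0]
force: [-0.2, 0.0, 0.3]
gripper_width: 0.0854
finger_force: 0.0
```

```bash
python3 -m jog '1 -0.2 -1 0 0 0 -0.08; 1 -0.8 -4 0 0 0 -0.2; 1 -1.4 -7.5 0 0 0 -0.33; 1 -2 -11 0 0 0 -0.46; 1 -2.6 -15 0 0 0 -0.59; 1 -3.2 -19 0 0 0 -0.72; 1 -3.8 -23 0 0 0 -0.85; 1 -4.4 -27 0 0 0 -0.98'; python3 -m jog '1 -0.6 -4 0 0 0 -0.13; 1 -1.1 -7.5 0 0 0 -0.26; 1 -1.6 -10.5 0 0 0 -0.39; 1 -2 -12.5 0 0 0 -0.5; 1 -2.2 -13.4 0 0 0 -0.57; 1 -2.2 -13.6 0 0 0 -0.589; 1 -2.2 -13.6 0 0 0 -0.589; 1 -2.2 -13.6 0 0 0 -0.589'
python3 - <<'E'
from h import *
d=grab("scene"); P=pts(d); cv2.imwrite("pics/scene3.png",d["pixels"])
x,y,z=P[...,0],P[...,1],P[...,2]
t=(abs(x-.578)<.06)&(abs(y-.18)<.06)&(z>.045)&(z<.08); print("weight top",P[t].mean(0),P[t].min(0),P[t].max(0),cv2.minAreaRect((P[t][:,:2]*1000).astype(np.float32)))
d=grab("top"); P=pts(d); x,y,z=P[...,0],P[...,1],P[...,2]
t=(abs(x-.578)<.06)&(abs(y-.18)<.06)&(z>.045)&(z<.08); print("weight top",P[t].mean(0),cv2.minAreaRect((P[t][:,:2]*1000).astype(np.float32)))
E
```

```text
time: 13.15
position: [0.5337, -0.091, 0.1831]
tool_rot: [-180.0, -0.0, 118.6]
force: [0.6, -0.6, 1.1]
gripper_width: 0.0855
finger_force: 0.0
time: 14.15
position: [0.5123, -0.2253, 0.1829]
tool_rot: [-180.0, -0.0, 85.1]
force: [0.3, 0.3, -0.5]
gripper_width: 0.0849
finger_force: 0.0
weight top [0.58011448 0.17844539 0.05488555] [0.55798896 0.16036824 0.04500098] [0.59750368 0.19882277 0.05902678] ((577.3456420898438, 179.74200439453125), (38.32084274291992, 39.218467712402344), 58.81952667236328)
weight top [0.57654147 0.18213921 0.05468907] ((576.6148681640625, 182.66847229003906), (37.81767654418945, 38.662200927734375), 45.880531311035156)
```

View pics/scene3.png

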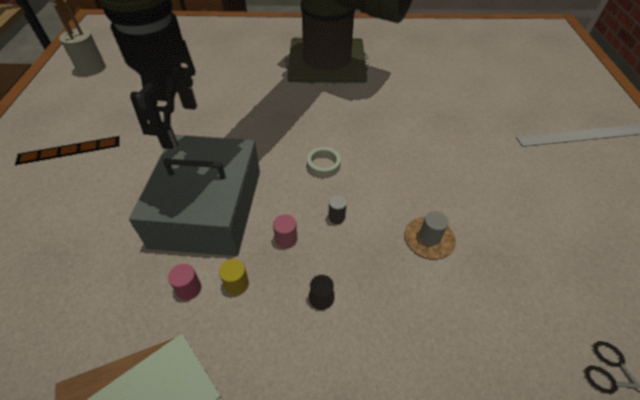

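The weight stands upright at (434,227), well inside the mat. The open fingers are above the bar.

```bash
python3 -m jog '1 0 0 -1 0 0 0; 1 0 0 -2.5 0 0 0; 1 0 0 -4 0 0 0; 1 0 0 -5.5 0 0 0; 1 0 0 -7 0 0 0; 1 0 0 -8 0 0 0; 1 0 0 -8.5 0 0 0; 1 0 0 -8.5 0 0 0' ; python3 -m jog '0.6 0 0 0 0 0 0;0.4 0 0 0 0 0 0;0.25 0 0 0 0 0 0;0.15 0 0 0 0 0 0;0 0 0 0 0 0 0;0 0 0 0 0 0 0;0 0 0 0 0 0 0;0 0 0 0 0 0 0' 100; python3 - <<'E'
from h import *
d=grab("scene"); cv2.imwrite("pics/s4.png",cv2.resize(d["pixels"][60:280,60:320],None,fx=2.5,fy=2.5))
E
```

```text
time: 15.25
position: [0.5122, -0.2258, 0.0976]
tool_rot: [-180.0, -0.0, 85.1]
force: [0.6, -1.0, -0.4]
gripper_width: 0.0855
finger_force: 0.0
time: 16.25
position: [0.5122, -0.2258, 0.0982]
tool_rot: [-180.0, 0.0, 85.1]
force: [-3.3, 0.4, 4.7]
gripper_width: 0.0072
finger_force: 97.8
```

View pics/s4.png

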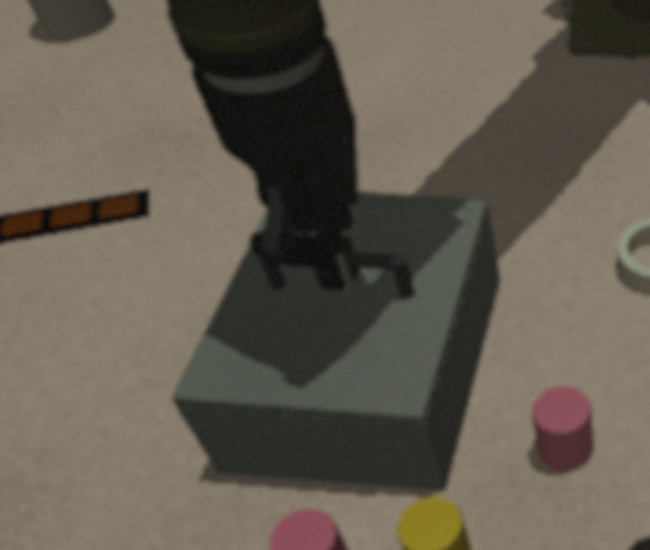

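The fingers are closed on the bar near its middle, at about (325,265) in the crop. Now pulling slowly.

```bash
for s in 1 2; do :; done; python3 -m jog '0 0 0 0.05 0 0 0;0 0 0 0.1 0 0 0;0 0 0 0.15 0 0 0;0 0 0 0.2 0 0 0'; python3 -m jog '0 0 0 0.05 0 0 0;0 0 0 0.1 0 0 0;0 0 0 0.15 0 0 0;0 0 0 0.2 0 0 0'; python3 -m jog '0 0 0 0.05 0 0 0;0 0 0 0.1 0 0 0;0 0 0 0.15 0 0 0;0 0 0 0.2 0 0 0'
```

```text
time: 16.8
position: [0.5121, -0.2257, 0.0983]
tool_rot: [180.0, 0.0, 85.1]
force: [5.0, -2.5, -11.1]
gripper_width: 0.0071
finger_force: 97.3
time: 17.3
position: [0.5113, -0.2253, 0.0994]
tool_rot: [-179.9, -0.1, 85.1]
force: [3.5, -2.9, -12.4]
gripper_width: 0.0069
finger_force: 97.5
time: 17.8
position: [0.5115, -0.2254, 0.1033]
tool_rot: [-179.9, -0.0, 85.1]
force: [-1.5, -0.3, -11.7]
gripper_width: 0.0071
finger_force: 97.6
```

```bash
python3 -m jog '0 0 0 0.1 0 0 0;0 0 0 0.2 0 0 0;0 0 0 0.3 0 0 0;0 0 0 0.4 0 0 0;0 0 0 0.5 0 0 0;0 0 0 0.6 0 0 0;0 0 0 0.7 0 0 0;0 0 0 0.8 0 0 0'; python3 -m jog '0 0 0 0.1 0 0 0;0 0 0 0.25 0 0 0;0 0 0 0.45 0 0 0;0 0 0 0.7 0 0 0;0 0 0 0.95 0 0 0;0 0 0 1.2 0 0 0;0 0 0 1.4 0 0 0;0 0 0 1.5 0 0 0'; python3 -m jog '0 0 0 0 0 0 0;0 0 0 0 0 0 0'
cat > m.py <<'E'
from h import *
for n in("scene","top"):
    d=grab(n); P=pts(d); x,y,z=P[...,0],P[...,1],P[...,2]
    c=np.array([.512,-.226]); a=np.radians(-4.9); q=(P[...,:2]-c)@np.array([[np.cos(a),-np.sin(a)],[np.sin(a),np.cos(a)]])
    s=(abs(q[...,0])<.09)&(abs(q[...,1])<.07)&(z>.08)&(z<.128)&(d["z_map"]>0)
    A=np.c_[q[s],np.ones(s.sum())]; b=z[s]
    for _ in range(6):
        f=np.linalg.lstsq(A,b,rcond=None)[0]; k=abs(A@f-b)<.004; A,b=A[k],b[k]
    print(n,"tilt deg",np.degrees(f[:2]).round(2),"lid top z",f[2].round(4),len(b))
    cv2.imwrite(f"pics/m_{n}.png",d["pixels"])
print(ctrl.state()["position"])
E
python3 m.py
```

```text
time: 18.8
position: [0.5123, -0.2258, 0.1119]
tool_rot: [180.0, 0.0, 85.1]
force: [0.1, -0.3, -4.1]
gripper_width: 0.0068
finger_force: 98.5
time: 19.8
position: [0.5123, -0.2258, 0.127]
tool_rot: [180.0, 0.0, 85.1]
force: [0.3, 0.3, -4.0]
gripper_width: 0.007
finger_force: 98.5
time: 20.05
position: [0.5121, -0.2257, 0.1267]
tool_rot: [-180.0, -0.0, 85.1]
force: [0.3, -0.6, -3.7]
gripper_width: 0.0068
finger_force: 98.5
scene tilt deg [-0.63  0.04] lid top z 0.1184 5334
top tilt deg [-0.63  0.  ] lid top z 0.1172 1323
[ 0.51215898 -0.22573649  0.12670024]
```

View pics/m_scene.png

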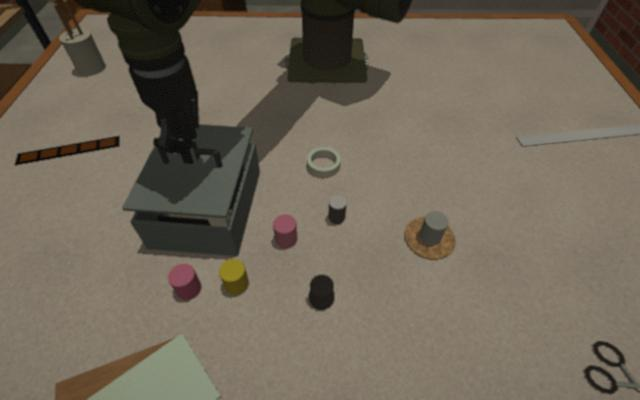

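The lid is held above the box at about (195,170), nearly level (0.6°), and the weight is still on the mat. The gap is about 28.6 mm, so I'll raise it slightly, let it settle and check.

```bash
python3 -m jog '0 0 0 0.07 0 0 0;0 0 0 0.14 0 0 0;0 0 0 0.14 0 0 0;0 0 0 0.14 0 0 0;0 0 0 0.14 0 0 0;0 0 0 0.14 0 0 0;0 0 0 0.14 0 0 0;0 0 0 0.14 0 0 0'; python3 m.py; python3 -c "
from cell import job
print(job.sign_off())"
```

```text
time: 21.15
position: [0.5122, -0.2258, 0.1282]
tool_rot: [-180.0, -0.0, 85.1]
force: [0.5, 0.0, -3.3]
gripper_width: 0.0068
finger_force: 98.5
scene tilt deg [-0.63  0.01] lid top z 0.1199 5322
top tilt deg [-0.62  0.08] lid top z 0.1186 1320
[ 0.51222151 -0.22576101  0.12822134]
the job is handed in; nothing more can be done
None
```

The job is handed in at about 21 s: the weight stands upright well inside the cork mat, and the gripper holds the lid still, tilted about 0.6°, roughly 30 mm above the rim, with the other items never touched.

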